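Roll the two scrubber rollers onto the marked line

TASK

The two black guide rollers of the floor scrubber lie on the blue service mat, one on each side of the white line. With fingertips on top of it, roll the thick roller sideways, in several short strokes if need be, until it lies along the line with its axis over the line; only then roll the thin one onto the line in the same way, so that the two lie end to end for comparing. Their rubber covers are freshly glued, so do not pick them up or press hard on them, leave everything else where it is, and take your hand away at the end.

Things in the scene. Friction and masses are not known exactly. Their poses are not given: they have to be found in the camera images.
- thick_roller: The thicker of two black rubber rollers: a cylinder 44 mm in diameter, 100 mm long, about 240 g, with a 10 mm steel axle standing out 8 mm at each end. Origin: middle of its axis, 26 mm above the table; its top is 48 mm above the table. Own y = the roller's axis; x and z turn as it rolls, z starts upward. Starts within 0.05 rad of parallel to the line, 34 to 54 mm to one side of it.
- thin_roller: The thinner of two black rubber rollers: a cylinder 30 mm in diameter, 100 mm long, about 130 g, with a 10 mm steel axle standing out 8 mm at each end. Origin: middle of its axis, 19 mm above the table; its top is 34 mm above the table. Own y = the roller's axis; x and z turn as it rolls, z starts upward. Starts within 0.05 rad of parallel to the line, 34 to 54 mm to one side of it.
- line (a point): Centre of the flat white line on the mat, 4 mm above the table. The line is 16 mm wide, 360 mm long and runs along this point's y axis; x lies across it, z up. One roller lies on its +x side, the other on its -x side; one in the +y half, the other in the -y half, each about 105 mm along y from this point; which is where varies.
- mat: Flat blue service mat fixed to the table, 340 mm (x) by 400 mm (y), 4 mm thick, with the white line across its middle. Origin: centre of its underside; axes parallel to those of the line. Rollers roll on it without slipping: under a fingertip resting on top (about 3 N) and moving sideways, the axis travels half as far as the fingertip. They coast under 3 mm. Pushed from behind they jam.
- jar: Bystander on the mat: small white jar with a black lid, 28 mm in diameter, 38 mm tall, standing between the rollers' two halves of the mat. Origin: centre of its underside.
- bearing: Bystander on the mat: steel ring 26 mm in diameter, 9 mm high, lying flat between the rollers' two halves of the mat. Origin: centre of its underside.
- wrench: Bystander: steel wrench lying flat on the table to the left of the mat (+y), about 170 mm long along its own x axis.
- spray_bottle: Bystander: white spray bottle standing to the left of the mat (+y), 76 mm in diameter, 220 mm tall. Origin: centre of its underside.
- caster_wheel: Bystander: grey caster wheel lying flat to the right of the mat (-y), 70 mm in diameter, 28 mm high. Origin: centre of its underside.
- dust_brush: Bystander: brush lying to the right of the mat (-y), about 200 mm long along its own x axis.
Not all that is in view belongs to the job. What is shaped like the thin_roller but brown is not meant. Leave any red look-alike of the thick_roller alone.

How it is judged:
On the way, in this order (a step that is already met when the one before it is completed fails the run):
1. the thick roller is rolled: it has turned by more than 0.9 rad (angle between thick_roller's own z axis and vertical above 0.9 rad), for 0.05 s.
2. the thick roller lies at rest on the line, the thin one not yet moved (under 15 mm) (x of thick_roller in the frame of line between -0.008 and 0.008 m and angle between the y axis of thick_roller and the y axis of line, either way round below 0.14 rad and y of thick_roller in the frame of line between -0.125 and 0.125 m and linear speed of thick_roller below 0.01 m/s and angular speed of thick_roller below 0.3 rad/s and distance of thin_roller from where it was at the start of the episode below 0.015 m), for 0.2 s.
3. the thin roller is rolled: it has turned by more than 0.9 rad (angle between thin_roller's own z axis and vertical above 0.9 rad), for 0.05 s.
4. both rollers lie at rest on the line (x of thick_roller in the frame of line between -0.008 and 0.008 m and angle between the y axis of each of thick_roller, thin_roller and the y axis of line, either way round below 0.14 rad and y of thick_roller in the frame of line between -0.125 and 0.125 m and x of thin_roller in the frame of line between -0.008 and 0.008 m and y of thin_roller in the frame of line between -0.125 and 0.125 m and linear speed of thin_roller below 0.01 m/s and angular speed of thin_roller below 0.3 rad/s), for 0.2 s.
At the end, for the whole second after the job is handed in: Both rollers lie at rest on the mat along the white line: each axis's middle within 8 mm of the line's centre line and within 125 mm of the line's centre along it, each axis within 0.14 rad of the line's direction (all of step 4 and linear speed of thick_roller below 0.01 m/s and angular speed of thick_roller below 0.3 rad/s and height (world z) of thick_roller below 0.031 m and height (world z) of thin_roller below 0.024 m); the robot touches nothing.
It fails at once if a roller is lifted more than 10 mm off the mat (height (world z) of thick_roller above 0.036 m or height (world z) of thin_roller above 0.029 m).
It fails at once if a roller is pressed or squeezed hard (over 45 N) (contact force between the fingers and thick_roller above 45 N or contact force between the fingers and thin_roller above 45 N).
It fails at once if another thing is moved by more than 15 mm or knocked over (distance of any of jar, bearing, wrench, spray_bottle, caster_wheel, dust_brush from where it was at the start of the episode above 0.015 m or angle between any of jar, spray_bottle's own z axis and vertical above 0.4 rad).
It also fails if it takes over 64 s, if anything falls off the work surface, if the arm or the gripper's body presses on something with over 40 N, if the wrist force passes 120 N, or if a joint passes its speed limit or range.

ROBOT

A 7-joint arm with a two-finger parallel gripper is mounted at the origin on the work surface. World frame = base frame: x ahead of the robot, y to its left, z up, the work surface at z = 0. Lengths are in m, angles in rad, forces in N, time in s.
With the tool pointing down it reaches from about 0.425 to 0.825 m from the base axis. Payload 3.6 kg.
Tool frame: the origin (TCP) lies where the fingers leave the gripper's body, on its centre line; the fingertips stand 73 mm ahead of it and the grasp point (between the pads) lies 54 mm ahead of it; x points along the fingers, y is the direction in which the jaws open and shut, and the axes are right-handed (so a half turn about x gives the same grasp; the last joint's range is limited). The gripper opens to 85 mm and grips with 20 to 120 N. Pads are 22 mm wide; open, the fingers measure 114 mm over their backs; the gripper's body (76 mm by 85 mm) begins 54 mm behind the grasp point. The pads swing forward as they close: fully open they stand 13 mm farther back than shut.
Start: joints at [1.133, 0.615, -0.013, 1.423, 0.008, 1.103, -0.04], TCP at [0.26, -0.596, 0.304] pointing down, gripper open.
Joint ranges: [-3.12, 3.12], [-0.3, 2.06], [-1.34, 1.32], [0.26, 2.42], [-1.36, 4.5], [0.01, 1.98], [-2.84, 2.84]. Speed limits (rad/s): [2.79, 2.79, 3.14, 3.14, 3.14, 3.14, 3.14].

INTERFACE

Orientations are given as a unit quaternion [x, y, z, w].
In Python, from station import arm, snapshot, camera_info, ticket gives the robot as it stands. Calls block until the motion is done:
- arm.movep(position, orientation): joint-space move of the TCP to a pose.
- arm.line_to(position, velocity=0.15, ori=None): straight line of the TCP; ori=None keeps the orientation; velocity is the mean speed in m/s.
- arm.move_j(angles): joint-space move.
- arm.move_gripper(opening, effort=None): opening from 0.0 (shut) to 1.0 (fully open); effort is the grip in N (None keeps the last); returns when the fingers have stopped.
- arm.pause(seconds).
- arm.ik(position, orientation): joint angles nearest the present ones, or None.
- snapshot(name): name is "scene" or "side" or "wrist"; returns the picture (384x512x3 uint8, blue, green, red); there is no depth.
- camera_info(name): a dict with "fx", "fy", "cx", "cy" (pixels), "R" (3x3) and "t" (3): a world point X has camera coordinates R X + t; the wrist camera has in their place "T_tool_cam" (4x4, takes a point from camera to tool coordinates, whose origin is the TCP and whose axes are the tool frame's). Camera axes: x right, y down, z forward; pixel columns grow to the right and rows downward; lengths in m; the calibration is good to about 2 mm. A picture is of the moment at which its call begins: read the wrist's pose just before it. camera_info takes no time and is no camera call.
A pose or a line that the arm cannot do raises arm.MotionError and nothing moves.
- ticket.finish_job(): hands the job in, once; it reports no verdict.
Readings, each from a call of its own:
- arm.read_time(): time.
- arm.read_joint_positions(): joint angles.
- arm.read_dq(): joint speeds.
- arm.read_effort(): joint torques, N m.
- arm.read_tool_pos(): TCP position.
- arm.read_eef_rot(): TCP orientation.
- arm.read_ft_force(): force on the tool from outside, world axes, zero at the start.
- arm.read_wrist_torque(): the same for the moment, N m.
- arm.read_opening(): opening from 0.0 (shut) to 1.0 (fully open).
Only numpy, scipy, OpenCV 4.12 (cv2) and the standard library are available. Lean on these libraries where they do the work, as an engineer would, in place of code of your own. Each camera call takes 0.05 s, during which the arm holds its last target. There are 200 camera calls.

## Working session

There is one attempt and no reset: what is moved stays moved. The work goes in short steps, each a Python script; the robot and the scene stay as the last script left them, time stands still between calls to the robot, and variables do not carry over. Pictures are saved under pics/ and viewed, about 8 in all and at most 12, crops included, and the job is handed in when it is done.

```bash
ls; mkdir -p pics; python3 - <<'E'
from station import *
import cv2
for n in("scene","side"):
    cv2.imwrite(f"pics/{n}0.png",snapshot(n)); c=camera_info(n); print(n,c)
print(arm.read_time(),arm.read_tool_pos(),arm.read_eef_rot(),camera_info("wrist"))
a=cv2.imread("pics/scene0.png");cv2.imwrite("pics/scene0b.png",cv2.resize(a,(800,600),interpolation=cv2.INTER_CUBIC))
E
```

```text
pics
scene {'fx': 408.54542119527787, 'fy': 408.54542119527787, 'cx': 258.4187736770458, 'cy': 192.61116002987941, 'R': array([[-0.04076787,  0.99902106,  0.01717277],
       [ 0.73199791,  0.04156082, -0.68003806],
       [-0.68008605, -0.01515328, -0.73297567]]), 't': array([ 0.03309554, -0.31050094,  1.68560893])}
side {'fx': 444.62742078685835, 'fy': 444.62742078685835, 'cx': 264.40322048886884, 'cy': 188.95193281429087, 'R': array([[-0.81005205, -0.58635256, -0.00251906],
       [-0.40372738,  0.56085877, -0.72280125],
       [ 0.4252292 , -0.58448962, -0.69105138]]), 't': array([0.38212976, 0.22510965, 1.06639277])}
0.1 [ 0.25996116 -0.59518528  0.30285702] [-0.69200026 -0.1453576   0.69234316 -0.14376287] {'fx': 273.3323854766863, 'fy': 273.3323854766863, 'cx': 259.4276588625569, 'cy': 194.84805459056585, 'T_tool_cam': array([[ 1.01649407e-05, -2.84424524e-01,  9.58698435e-01,
        -6.98304600e-02],
       [ 9.99998818e-01, -1.47119379e-03, -4.47073352e-04,
        -6.66544373e-05],
       [ 1.53758981e-03,  9.58697306e-01,  2.84424173e-01,
        -7.27621076e-02],
       [ 0.00000000e+00,  0.00000000e+00,  0.00000000e+00,
         1.00000000e+00]])}
```

View pics/scene0b.png

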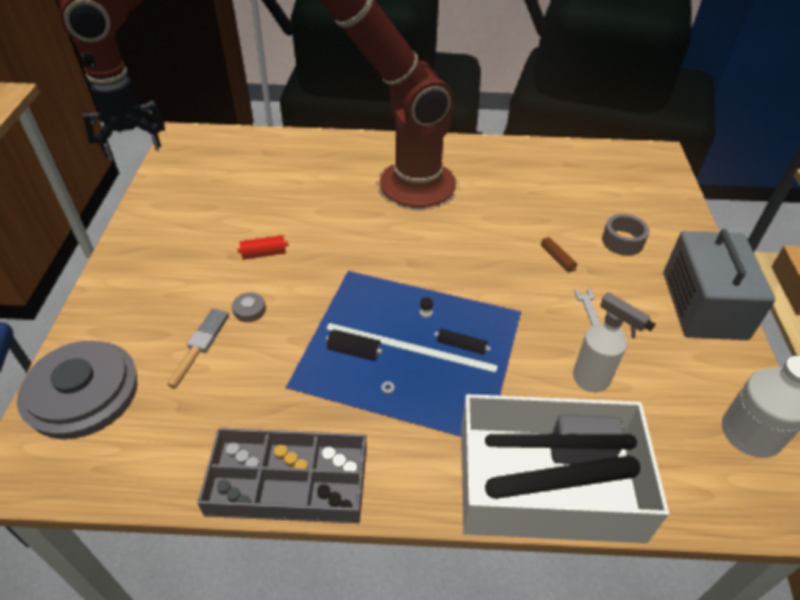

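The picture shows the mat with two black candidates: the thick one at (353,345) and the thin one at (463,342). The look-alikes are red (263,246), brown (558,253) and the long black bars in the bin (560,440) and (565,476); I'm leaving those alone. I'll check the choice in close crops.

```bash
python3 - <<'E'
import cv2
a=cv2.imread("pics/scene0.png")[165:285,180:340]
cv2.imwrite("pics/c1.png",cv2.resize(a,(800,600),interpolation=cv2.INTER_CUBIC))
E
```

```text
(no output)
```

View pics/c1.png

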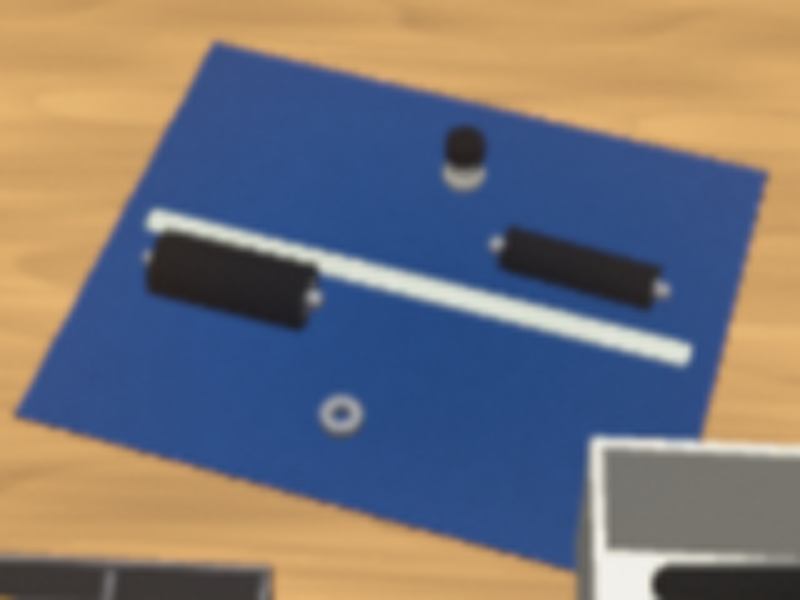

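View pics/side0.png

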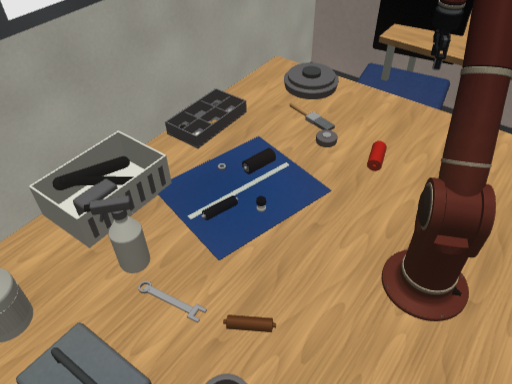

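The close crop confirms the black pair on the mat: thick roller axle ends at (147,257) and (314,297), thin roller axle ends at (497,243) and (662,289). The line runs from (150,219) to (692,354). The side view agrees: thick roller behind the line, thin roller and jar in front.

```bash
cat > h.py <<'E'
from station import *
import numpy as np, cv2
from scipy.spatial.transform import Rotation as Ro
def cam(n):
    c=camera_info(n)
    if n=="wrist":
        T=np.eye(4);T[:3,:3]=Ro.from_quat(arm.read_eef_rot()).as_matrix();T[:3,3]=arm.read_tool_pos()
        W=np.linalg.inv(T@c["T_tool_cam"]); c["R"],c["t"]=W[:3,:3],W[:3,3]
    return c
def pt(c,u,v,z):
    d=c["R"].T@[(u-c["cx"])/c["fx"],(v-c["cy"])/c["fy"],1]; o=-c["R"].T@c["t"]
    return o+d*(z-o[2])/d[2]
def ori(yaw): # tool x down, jaw axis y at yaw in the world plane
    x=np.array([0,0,-1.]);y=np.array([np.cos(yaw),np.sin(yaw),0])
    return Ro.from_matrix(np.c_[x,y,np.cross(x,y)]).as_quat()
E
python3 - <<'E'
from h import *
c=cam("scene")
f=lambda u,v,z:pt(c,180+(u+.5)/5-.5,165+(v+.5)/5-.5,z)
P={k:f(*v) for k,v in dict(L1=(150,219,.004),L2=(692,354,.004),K1=(147,257,.026),K2=(314,297,.026),N1=(497,243,.019),N2=(662,289,.019),jar=(464,183,.0),jartop=(465,142,.038),bear=(341,415,.009)).items()}
for k,v in P.items(): print(k,v.round(4))
L0=(P['L1']+P['L2'])/2; y=P['L2']-P['L1'];print("len",np.linalg.norm(y)); y/=np.linalg.norm(y); x=np.array([y[1],-y[0],0])
print("yawline",np.arctan2(y[1],y[0]))
for k,v in P.items(): print(k,((v-L0)@x).round(4),((v-L0)@y).round(4))
print(arm.read_ft_force())
for yw in np.arange(-3,3.2,.4):
    print(round(yw,2),[arm.ik(((P[a]+P[b])/2+[0,0,.2]),ori(yw)) is not None for a,b in(('K1','K2'),('N1','N2'))])
E
```

```text
L1 [ 0.5084 -0.1727  0.004 ]
L2 [0.5999 0.177  0.004 ]
K1 [ 0.5586 -0.1669  0.026 ]
K2 [ 0.585  -0.0595  0.026 ]
N1 [0.529  0.0542 0.019 ]
N2 [0.5611 0.1585 0.019 ]
jar [0.4617 0.0327 0.    ]
jartop [0.4594 0.0317 0.038 ]
bear [ 0.6609 -0.0383  0.009 ]
len 0.36140289504077927
yawline 1.315027053402205
L1 0.0 -0.1807
L2 0.0 0.1807
K1 0.0471 -0.1624
K2 0.0454 -0.0519
N1 -0.0375 0.044
N2 -0.0328 0.153
jar -0.0972 0.0062
jartop -0.0991 0.0046
bear 0.1135 -0.0121
[-0.44854435  0.3231776   0.16166713]
-3.0 [True, True]
-2.6 [True, True]
-2.2 [True, True]
-1.8 [True, True]
-1.4 [True, True]
-1.0 [True, True]
-0.6 [True, True]
-0.2 [True, True]
0.2 [True, True]
0.6 [True, True]
1.0 [True, True]
1.4 [True, True]
1.8 [True, True]
2.2 [True, True]
2.6 [True, True]
3.0 [True, True]
```

```bash
python3 - <<'E'
from h import *
L0=np.array([.554,.002,0])
best=min((1.315,1.315-np.pi),key=lambda y:np.abs(arm.ik([.56,-.05,.30],ori(y))-arm.read_joint_positions()).max())
print(best,arm.ik([.56,-.05,.30],ori(best)))
arm.movep([.555,-.02,.30],ori(best)); arm.move_gripper(.55)
print(arm.read_time(),arm.read_ft_force(),arm.read_tool_pos(),arm.read_opening())
c=cam("wrist");np.savez("w1.npz",**{k:c[k] for k in("fx","fy","cx","cy","R","t")})
cv2.imwrite("pics/w1.png",snapshot("wrist"))
a=cv2.imread("pics/w1.png");cv2.imwrite("pics/w1b.png",cv2.resize(a,(800,600),interpolation=cv2.INTER_CUBIC))
E
```

```text
1.315 [ 0.49609199  0.56684551 -0.71260897  1.6752597   0.41509574  1.05634664
  0.96766634]
2.875 [-0.61267313  0.59850287 -0.17627938] [ 0.55501018 -0.02006175  0.30000598] 0.5489732620405363
```

View pics/w1b.png

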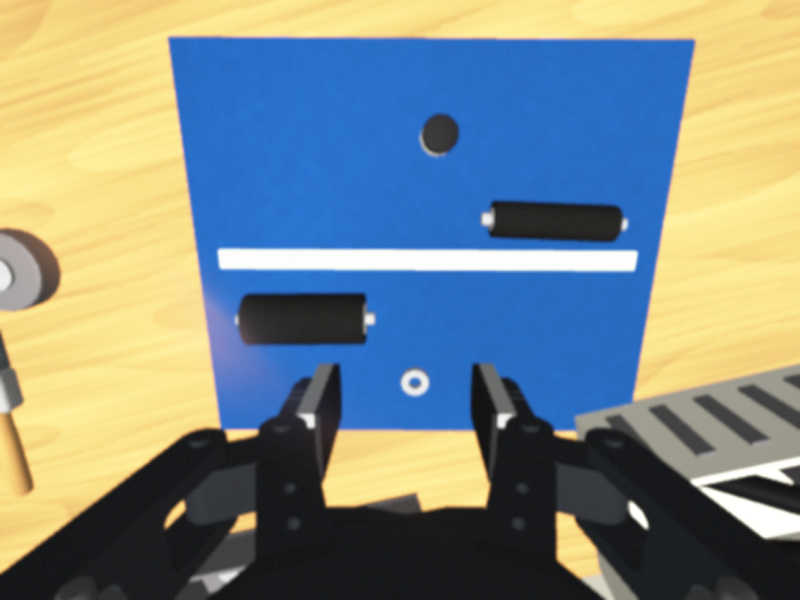

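The wrist view shows the line from (219,259) to (637,261). Thick roller axle ends are at (236,320) and (375,319), and thin roller axle ends at (482,218) and (628,224).

```bash
cat >> h.py <<'E'
def report(c,px,s=1.5625):
    P={k:pt(c,(u+.5)/s-.5,(v+.5)/s-.5,z) for k,(u,v,z) in px.items()}
    L0=(P['L1']+P['L2'])/2; y=P['L2']-P['L1']; y/=np.linalg.norm(y); x=np.array([y[1],-y[0],0])
    print("line",L0.round(4),"yaw",np.arctan2(y[1],y[0]).round(4))
    for a in "KN":
        if a+'1' in P:
            m=(P[a+'1']+P[a+'2'])/2; d=P[a+'2']-P[a+'1']
            print(a,"mid",m.round(4),"len",np.linalg.norm(d).round(4),"yaw",np.arctan2(d[1],d[0]).round(4),"line xy",((m-L0)@x).round(4),((m-L0)@y).round(4))
E
python3 - <<'E'
from h import *
report(dict(np.load("w1.npz")),dict(L1=(219,259,.004),L2=(637,261,.004),K1=(236,320,.026),K2=(375,319,.026),N1=(482,218,.019),N2=(628,224,.019)))
E
```

```text
line [0.5562 0.     0.004 ] yaw 1.3085
K mid [ 0.5751 -0.113   0.026 ] len 0.118 yaw 1.3209 line xy 0.0475 -0.1043
N mid [0.5485 0.1071 0.019 ] len 0.1188 yaw 1.273 line xy -0.0352 0.1014
```

```bash
cat >> h.py <<'E'
def fz(n=4):
    r=[]
    for _ in range(n): arm.pause(.02); r.append(arm.read_ft_force()[2])
    return np.mean(r)
def stroke(mid,yaw,s,d,ztouch,step=.0007,nseg=4):
    """roll axis by s (m) along unit xy direction d; ztouch = TCP height to search from"""
    d=np.append(d,0); o=ori(yaw); m=np.append(np.asarray(mid)[:2],0)
    a=m-d*s/2
    p=arm.read_tool_pos()
    if np.linalg.norm((p-a)[:2])>.08: arm.movep(a+[0,0,ztouch+.04],o)
    else: arm.line_to(a+[0,0,max(p[2],ztouch+.01)],.15,o)
    arm.line_to(a+[0,0,ztouch],.06); arm.pause(.15); f0=fz(); z=ztouch; f=0
    while f<2.5:
        z-=step
        if z<ztouch-.028: print("no contact"); arm.line_to(a+[0,0,ztouch+.03]); return None
        arm.line_to(a+[0,0,z],.02); f=fz(2)-f0
    F=[round(f,1)]; zc=z
    for i in range(1,nseg+1):
        arm.line_to(a+d*2*s*i/nseg+[0,0,z],.05); f=fz(2)-f0; F.append(round(f,1))
        if f<1.5: z-=.0003
        if f>6: z+=.0004
    arm.pause(.2); e=a+2*s*d
    print("contact TCP z",round(zc,4),"end z",round(z,4),"F",F,"lateral",arm.read_ft_force().round(1))
    arm.line_to(e+[0,0,z+.015],.05)
    print("t",arm.read_time(),"tool",arm.read_tool_pos().round(4)); return zc
E
python3 - <<'E'
from h import *
yaw=1.321; d=-np.array([np.sin(yaw),-np.cos(yaw)])
stroke([.5751,-.113],yaw,.0155,d,.128,step=.001)
c=cam("wrist");np.savez("w2.npz",**{k:c[k] for k in("fx","fy","cx","cy","R","t")})
cv2.imwrite("pics/w2.png",snapshot("wrist"))
cv2.imwrite("pics/s2.png",cv2.resize(snapshot("scene")[165:285,180:340],(800,600),interpolation=cv2.INTER_CUBIC))
E
```

```text
contact TCP z 0.117 end z 0.1182 F [np.float64(5.2), np.float64(6.8), np.float64(6.4), np.float64(5.3), np.float64(6.5)] lateral [ 0.4 -0.   6.1]
t 9.8 tool [ 0.5524 -0.1073  0.1333]
```

View pics/s2.png

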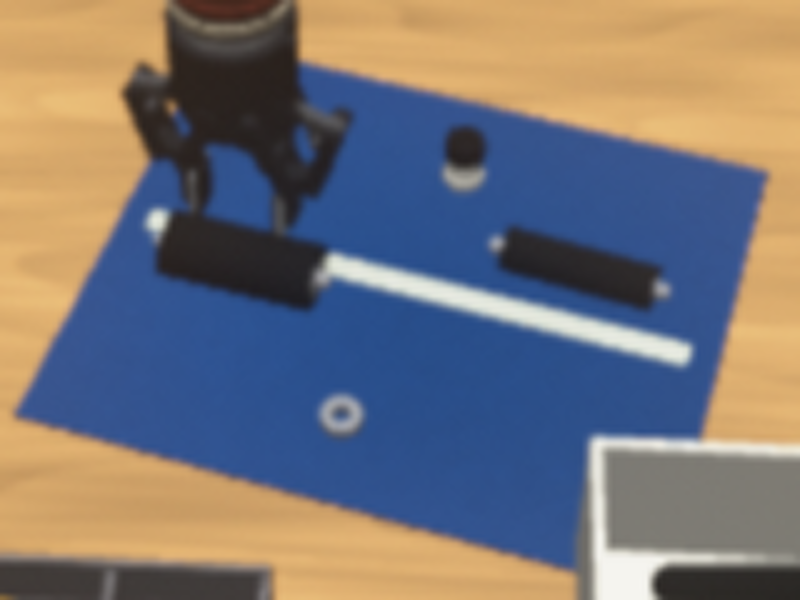

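The scene crop shows the thick roller rolled evenly toward the line, its right axle end moving from (314,297) to (320,274). I'll do a second stroke, then measure.

```bash
python3 - <<'E'
from h import *
c=cam("scene")
for u,v in((314,297),(320,274)): print(pt(c,180+u/5-.4,165+v/5-.4,.026).round(4))
yaw=1.321; d=-np.array([np.sin(yaw),-np.cos(yaw)])
m=np.array([.5751,-.113])+.0155*d
stroke(m,yaw,.0155,d,.1205)
p=np.append(m+.0155*d,0); arm.line_to(p+[0.0,0.0,.25],.2); arm.pause(.1)
c=cam("wrist");np.savez("w3.npz",**{k:c[k] for k in("fx","fy","cx","cy","R","t")})
im=snapshot("wrist");cv2.imwrite("pics/w3.png",im)
cv2.imwrite("pics/w3b.png",cv2.resize(im,(800,600),interpolation=cv2.INTER_CUBIC)); print(arm.read_time())
E
```

```text
[ 0.585  -0.0595  0.026 ]
[ 0.5664 -0.057   0.026 ]
contact TCP z 0.117 end z 0.1174 F [np.float64(4.8), np.float64(5.8), np.float64(6.4), np.float64(6.0), np.float64(6.0)] lateral [-0.5 -0.4  7.1]
t 14.1583 tool [ 0.5374 -0.1034  0.1325]
15.05
```

View pics/w3b.png

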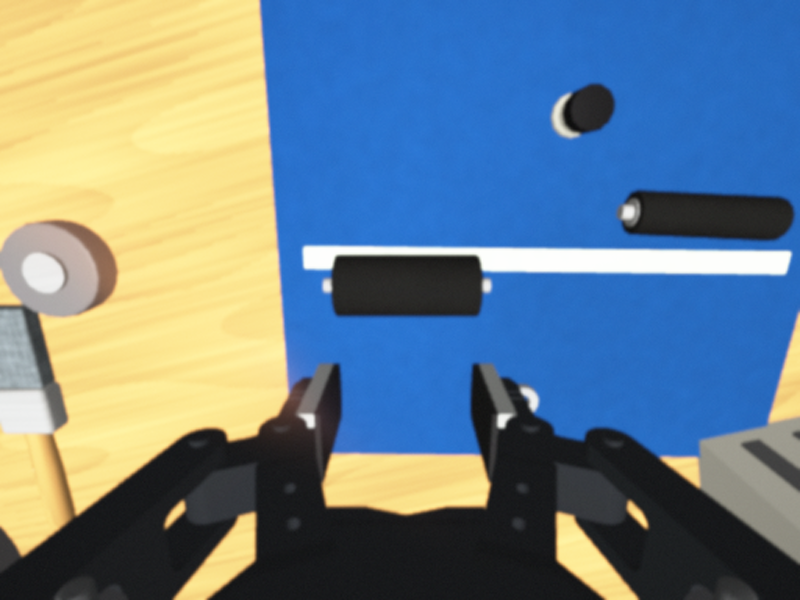

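The wrist view shows the line from (303,258) to (790,263) and the thick roller axle ends at (322,285) and (491,285), so a little travel remains.

```bash
python3 - <<'E'
from h import *
report(dict(np.load("w3.npz")),dict(L1=(303,258,.004),L2=(790,263,.004),K1=(322,285,.026),K2=(491,285,.026)))
E
```

```text
line [ 5.565e-01 -2.000e-04  4.000e-03] yaw 1.3093
K mid [ 0.5435 -0.1047  0.026 ] len 0.1189 yaw 1.3197 line xy 0.0145 -0.1043
```

```bash
python3 - <<'E'
from h import *
yaw=1.3197; d=-np.array([np.sin(yaw),-np.cos(yaw)])
m=np.array([.5435,-.1047])
stroke(m,yaw,.0138,d,.1205)
arm.line_to([.553,.0,.28],.25,ori(1.309)); arm.pause(.1)
c=cam("wrist");np.savez("w4.npz",**{k:c[k] for k in("fx","fy","cx","cy","R","t")})
im=snapshot("wrist");cv2.imwrite("pics/w4.png",im)
cv2.imwrite("pics/w4b.png",cv2.resize(im,(800,600),interpolation=cv2.INTER_CUBIC)); print(arm.read_time())
E
```

```text
contact TCP z 0.1177 end z 0.1181 F [np.float64(2.9), np.float64(5.6), np.float64(5.8), np.float64(6.2), np.float64(4.6)] lateral [-0.1 -0.9  4.9]
t 20.8833 tool [ 0.5234 -0.0996  0.1333]
21.9
```

View pics/w4b.png

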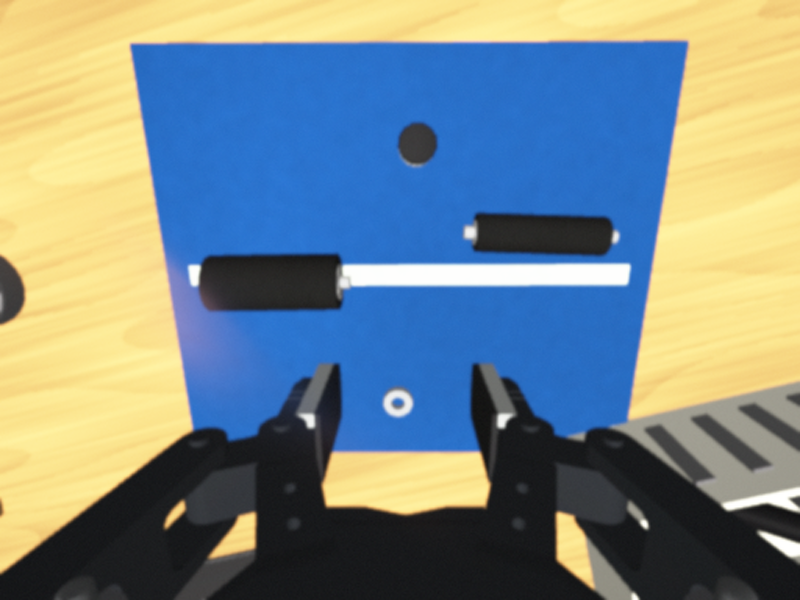

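The picture shows the thick roller over the line, its right axle tip at (351,283) and left end at about (203,283). The thin roller is unmoved, with axle tips at (464,232) and (618,237).

```bash
python3 - <<'E'
from h import *
report(dict(np.load("w4.npz")),dict(L1=(190,276,.004),L2=(630,275,.004),K1=(203,283,.026),K2=(351,283,.026),N1=(464,232,.019),N2=(618,237,.019)))
E
```

```text
line [ 0.5565 -0.      0.004 ] yaw 1.3082
K mid [ 0.5306 -0.0997  0.026 ] len 0.1148 yaw 1.3059 line xy 0.0009 -0.103
N mid [0.5487 0.1062 0.019 ] len 0.1183 yaw 1.2734 line xy -0.0351 0.1005
```

```bash
python3 - <<'E'
from h import *
yaw=1.2734; d=np.array([np.sin(yaw),-np.cos(yaw)])
m=np.array([.5487,.1062])
stroke(m,yaw,.0115,d,.1075)
m=m+.012*d
stroke(m,yaw,.0115,d,.1065)
arm.line_to([.553,.03,.26],.25); arm.pause(.1)
c=cam("wrist");np.savez("w5.npz",**{k:c[k] for k in("fx","fy","cx","cy","R","t")})
im=snapshot("wrist");cv2.imwrite("pics/w5.png",im)
cv2.imwrite("pics/w5b.png",cv2.resize(im,(800,600),interpolation=cv2.INTER_CUBIC)); print(arm.read_time())
E
```

```text
contact TCP z 0.1033 end z 0.1037 F [np.float64(4.5), np.float64(6.0), np.float64(4.9), np.float64(5.2), np.float64(5.3)] lateral [ 0.8 -0.5  5.5]
t 27.2 tool [0.5651 0.1012 0.1189]
contact TCP z 0.1037 end z 0.1041 F [np.float64(3.2), np.float64(5.9), np.float64(6.4), np.float64(4.9), np.float64(4.9)] lateral [ 0.3 -0.3  3.9]
t 31.0083 tool [0.5766 0.0976 0.1193]
31.9417
```

View pics/w5b.png

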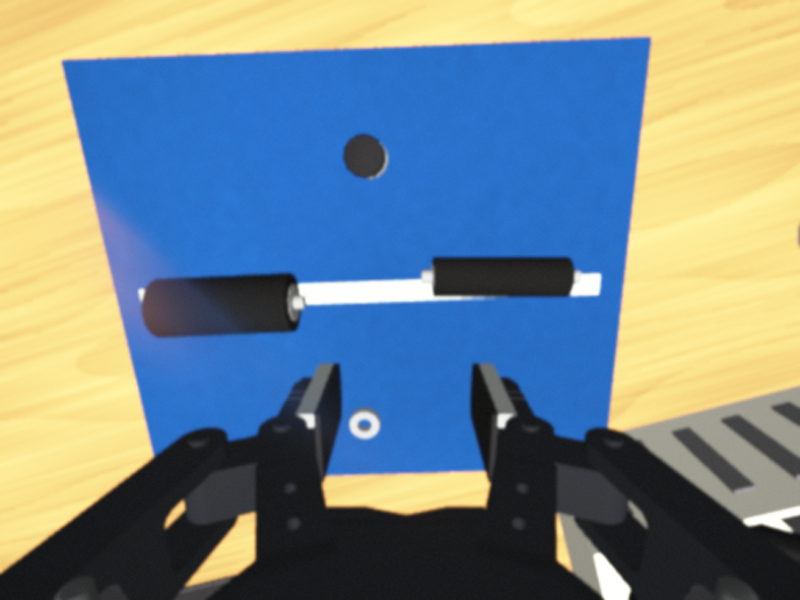

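The thin roller is nearly there, with axle tips at (422,278) and (580,276). The line runs from about (140,300) to (600,284).

```bash
python3 - <<'E'
from h import *
report(dict(np.load("w5.npz")),dict(L1=(140,300,.004),L2=(600,284,.004),K1=(150,307,.026),K2=(305,303,.026),N1=(422,278,.019),N2=(580,276,.019)))
E
```

```text
line [ 0.556  -0.0007  0.004 ] yaw 1.3096
K mid [ 0.5299 -0.1     0.026 ] len 0.1148 yaw 1.3005 line xy 0.0004 -0.1027
N mid [0.5704 0.0991 0.019 ] len 0.1169 yaw 1.2866 line xy -0.0119 0.1001
```

```bash
python3 - <<'E'
from h import *
yaw=1.28; d=np.array([np.sin(yaw),-np.cos(yaw)])
stroke([.5704,.0991],yaw,.0117,d,.1065)
arm.line_to([.553,.02,.28],.25,ori(1.309)); arm.pause(.3)
c=cam("wrist");np.savez("w6.npz",**{k:c[k] for k in("fx","fy","cx","cy","R","t")})
im=snapshot("wrist");cv2.imwrite("pics/w6.png",im)
cv2.imwrite("pics/w6b.png",cv2.resize(im,(800,600),interpolation=cv2.INTER_CUBIC)); print(arm.read_time())
E
```

```text
contact TCP z 0.1037 end z 0.1041 F [np.float64(3.8), np.float64(4.9), np.float64(5.4), np.float64(6.2), np.float64(4.9)] lateral [-0.9 -0.3  4.5]
t 38.45 tool [0.5872 0.0942 0.1193]
39.675
```

View pics/w6b.png

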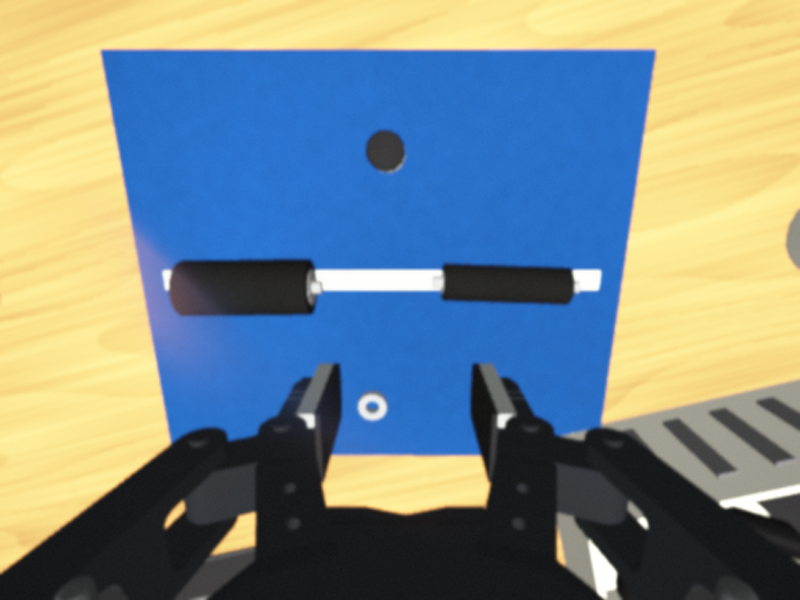

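Both rollers lie over the line, whose ends are at (163,280) and (601,280). The thick roller's right axle tip is at (322,288), and the thin roller's tips are at (433,283) and (580,287). The jar and bearing are where they were.

```bash
python3 - <<'E'
from h import *
report(dict(np.load("w6.npz")),dict(L1=(163,280,.004),L2=(601,280,.004),K1=(172,288,.026),K2=(322,288,.026),N1=(433,283,.019),N2=(580,287,.019)))
print(arm.read_ft_force(),arm.read_tool_pos())
ticket.finish_job()
E
```

```text
line [ 5.559e-01 -4.000e-04  4.000e-03] yaw 1.3086
K mid [ 0.5301 -0.1012  0.026 ] len 0.1169 yaw 1.3086 line xy 0.0013 -0.1041
N mid [0.5823 0.0959 0.019 ] len 0.1171 yaw 1.2806 line xy 0.0006 0.0998
[ 0.66131967 -0.24474258  0.32059236] [0.55287708 0.02044726 0.27925603]
the job is handed in; nothing more can be done
```

Both rollers now lie end to end along the white line, and I handed the job in at about 40 s of the 64 s allowed; it returned no verdict. I rolled the thick one over first, in three strokes with two fingertips on top, then the thin one in three. The highest press reading was about 7 N, against the 45 N limit.

My last wrist-camera check, good to about 2 mm:

| Roller | Across the line | Along the line | Angle to the line |
|---|---|---|---|
| Thick | +1.3 mm | -104 mm | about 0 rad |
| Thin | +0.6 mm | +100 mm | 0.03 rad |

- **Hand:** it is clear, about 0.2 m above the mat, with nothing on the force reading beyond its usual offset.
- **Jar and bearing:** they look unmoved in the last picture. I did not measure them again, or re-check the other bystanders, but the arm never went near those.
- **Disagreements:** no check failed. The scene and wrist cameras differed by 2–3 mm on absolute position, so I used positions relative to the line. The thick roller's left axle tip was hidden in the last views, so I took that end from the edge of its body.

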